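# Open the drive enclosure

### The job

Open the drive enclosure: press the snap tab on its deck all the way in, then push the released cover along the deck with your fingertips until it is wholly off its seat and the drive bay lies fully open. Push it, do not grip or lift it, leave it lying flat on the deck, and do not disturb the loose things around the enclosure.

Things in the scene. Friction and masses are not known exactly. Their poses are not given: they have to be found in the camera images.
- enclosure: Low grey metal drive enclosure fixed to the bench, 136 (its x) x 273 mm (its y, from -65 to +208), flat top 40 mm above the bench. Origin: on the bench under the middle of the cover's seat, z up. Drive bay opening under the cover: y -45 to +48 mm. Side walls 13 mm high with lips over the cover's brims (|x| above 53, |y| below 59 mm) let the seated cover only slide along y; -y end open.
- cover: Loose black plastic cover, 0.2 kg, hat-shaped: 116 (x) x 110 (y) x 22 mm high, low brims along the long sides, raised middle 96 mm wide with upright ends at y = +-55 mm. Origin: centre of its underside, 40 mm above the bench; seated, it is over the enclosure's origin, same axes. With the tab in, 1 to 3 N slides it to +y; wholly off its seat after 110 mm.
- cover_back (a point): Centre of the cover's upright end face at -y, the face to push, 11 mm above the cover's underside; the face is 96 mm wide and spans 5 to 22 mm above the enclosure's flat top. Push towards the enclosure's +y.
- stop (a point): Middle of the top edge of the end stop's inner face, at the deck's +y end: 200 mm from the enclosure's origin, 12 mm above the deck. The deck is flat from the seat to here; the cover meets the stop after sliding 145 mm.
- tab (a joint): How far the snap tab is pressed straight down into the deck: 0 to 2 mm at the start, 10 mm fully in. It moves stiffly (about 4 N), stops hard at 10 mm, and stays where it is left.
- tab_top (a point): Centre of the top face of the snap tab, a black block 30 mm (x) by 50 mm (y) in the deck just beyond the cover's +y edge, on the enclosure's centre line at y = 83 mm. Out, its top stands 12 mm above the deck and blocks the cover; fully in, 2 mm above the deck, and the cover passes over it.
- drive: Loose bare hard drive, 102 x 147 x 25 mm, lying flat; leave alone. Origin: centre of its underside.
- slim_drive: Loose small drive, 70 x 100 x 9 mm, lying flat; leave alone. Origin: centre of its underside.
- dish: Loose steel screw dish, 110 mm across, 35 mm high; leave alone. Origin: centre of its underside.
- screwdriver: Loose screwdriver, 190 mm long, lying on the robot's side of the enclosure; leave alone. Its x axis runs along it.
Not all that is in view belongs to the job. Several things have the shape of the cover; the one meant has the colours described above.

How it is judged:
On the way, in this order (a step that is already met when the one before it is completed fails the run):
1. the tab is pressed in while the cover is still on its seat (value of joint tab above 0.0085 m and y of cover in the frame of enclosure below 0.012 m), for 0.1 s.
2. the cover has been pushed off its seat (y of cover in the frame of enclosure above 0.106 m), for 0.1 s.
At the end, for the whole second after the job is handed in: The tab is in (at least 8.5 mm) and the cover rests flat on the deck (within 4 mm of deck height, tilt under 0.06 rad), slid 106 to 155 mm from its seat and within 30 mm of the centre line, at rest (value of joint tab above 0.0085 m and y of cover in the frame of enclosure between 0.106 and 0.155 m and x of cover in the frame of enclosure between -0.03 and 0.03 m and z of cover in the frame of enclosure between 0.036 and 0.044 m and angle between cover's own z axis and vertical below 0.06 rad and linear speed of cover below 0.02 m/s); the robot touches nothing.
It fails at once if the cover is lifted or tipped up (more than 10 mm or 0.2 rad) (z of cover in the frame of enclosure above 0.05 m or angle between cover's own z axis and vertical above 0.2 rad).
It fails at once if a loose thing beside the enclosure is shifted by more than 25 mm (distance of any of drive, slim_drive, dish, screwdriver from where it was at the start of the episode above 0.025 m).
It also fails if it takes over 40 s, if anything falls off the work surface, if the arm or the gripper's body presses on something with over 40 N, if the wrist force passes 120 N, or if a joint passes its speed limit or range.

### The arm

A 7-joint arm with a two-finger parallel gripper is mounted at the origin on the work surface. World frame = base frame: x ahead of the robot, y to its left, z up, the work surface at z = 0. Lengths are in m, angles in rad, forces in N, time in s.
With the tool pointing down it reaches from about 0.4 to 0.9 m from the base axis. Payload 5.5 kg.
Tool frame: the origin (TCP) lies midway between the tips of the shut fingers; the grasp point (between the pads) lies 19 mm behind it (manip.grip_depth is the distance from the TCP to the grasp point, in m); z points along the fingers, x is the direction in which the jaws open and shut, and the axes are right-handed (so a half turn about z gives the same grasp; the last joint's range is limited). The gripper opens to 92 mm and grips with 3 to 60 N. Pads are 19 mm wide; open, the fingers measure 130 mm over their backs; the gripper's body (75 mm by 190 mm) begins 47 mm behind the grasp point.
Start: joints at [0.263, 0.501, -0.427, 1.55, 0.221, 1.138, -0.21], TCP at [0.65, 0, 0.193] pointing down, gripper open.
Joint ranges: [-2.88, 2.88], [-0.31, 2.03], [-1.54, 1.56], [0.2, 2.42], [-1.41, 4.55], [0.19, 2.02], [-2.57, 2.57]. Speed limits (rad/s): [2.57, 2.57, 3.14, 3.14, 3.14, 3.14, 3.14].

### API

Orientations are given as a unit quaternion [x, y, z, w].
In Python, from bench import manip, effector, viewer gives the robot as it stands. Calls block until the motion is done:
- manip.move_pose(position, orientation): joint-space move of the TCP to a pose.
- manip.servo_line(position, ori=None, vel=0.15): straight line of the TCP; ori=None keeps the orientation; vel is the mean speed in m/s.
- manip.movej(angles): joint-space move.
- effector.open_jaws() and effector.close(f_grip=None): open the fingers fully, or close them until they stop; f_grip is the grip in N (None keeps the last).
- manip.sleep(seconds).
- manip.solve_ik(position, orientation): joint angles nearest the present ones, or None.
- viewer.get_image(name): name is "scene" or "side" or "wrist"; returns the picture (420x560x3 uint8, red, green, blue); there is no depth.
- viewer.get_calibration(name): a dict with "vfov" (degrees; the focal length in pixels is half the picture's height over the tangent of half this angle, whatever the lens; pixels are square), "cx", "cy" (the principal point, pixels), "dist_coeffs" ([k1, k2, p1, p2, k3] as OpenCV has them; the pictures are not rectified), "eye" and "attitude" of the camera in the world. Camera axes: x right, y down, z forward; pixel columns grow to the right and rows downward; lengths in m; the calibration is good to about 2 mm. A picture is of the moment at which its call begins: read the wrist's pose just before it. get_calibration takes no time and is no camera call; for the wrist camera it gives the pose at the moment of the call.
A pose or a line that the arm cannot do raises manip.PlanningError and nothing moves.
- manip.hand_in(): hands the job in, once; it reports no verdict.
Readings, each from a call of its own:
- manip.current_clock(): time.
- manip.current_q(): joint angles.
- manip.current_joint_velocities(): joint speeds.
- manip.current_tau(): joint torques, N m.
- manip.current_tool_pos(): TCP position.
- manip.current_tcp_rot(): TCP orientation.
- manip.current_force(): force on the tool from outside, world axes, zero at the start.
- manip.current_wrist_torque(): the same for the moment, N m.
- manip.current_finger_gap(): finger opening in m.
Only numpy, scipy, OpenCV 4.12 (cv2) and the standard library are available. Lean on these libraries where they do the work, as an engineer would, in place of code of your own. Each camera call takes 0.05 s, during which the arm holds its last target.

## Working session

There is one attempt and no reset: what is moved stays moved. The work goes in short steps, each a Python script; the robot and the scene stay as the last script left them, time stands still between calls to the robot, and variables do not carry over. Pictures are saved under pics/ and viewed, and the job is handed in when it is done.

```bash
mkdir -p pics; ls; python3 - <<'E'
from bench import manip, effector, viewer
import cv2
print(manip.current_clock())
for n in ("scene","side","wrist"):
    c=viewer.get_calibration(n); print(n,c)
    im=viewer.get_image(n); cv2.imwrite(f"pics/{n}0.png",im[:,:,::-1])
print(manip.current_tool_pos(),manip.current_tcp_rot(),manip.current_clock())
E
```

```text
pics
0.0
scene {'vfov': 48.72080077820071, 'cx': 288.9131178731187, 'cy': 210.29496119066013, 'dist_coeffs': array([0.04581571, 0.        , 0.        , 0.        , 0.        ]), 'eye': array([ 0.90966628, -0.51630394,  1.02539156]), 'attitude': array([ 0.91854233,  0.29267271, -0.07332125, -0.25543428])}
side {'vfov': 51.3790577321816, 'cx': 287.11116196812634, 'cy': 208.20414736284013, 'dist_coeffs': array([-0.01272391,  0.        ,  0.        ,  0.        ,  0.        ]), 'eye': array([ 0.22968839, -0.78480984,  0.60248195]), 'attitude': array([ 0.85214132, -0.19405267,  0.11939341, -0.47110926])}
wrist {'vfov': 59.95251185496155, 'cx': 277.6134809841076, 'cy': 211.5420657676431, 'dist_coeffs': array([0.00880304, 0.        , 0.        , 0.        , 0.        ]), 'eye': array([0.64975192, 0.06687083, 0.38447989]), 'attitude': array([ 9.92187454e-01,  2.03561078e-04, -8.16065378e-04,  1.24753154e-01])}
[ 6.49412520e-01 -5.71787369e-05  1.92508992e-01] [ 9.99999721e-01  2.60678638e-05 -7.46034636e-04 -7.12620293e-06] 0.15
```

View pics/scene0.png

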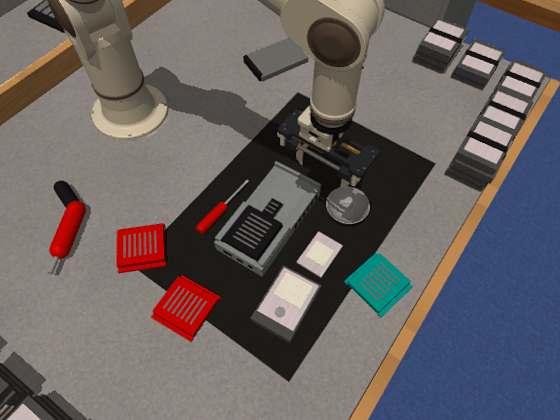

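View pics/side0.png

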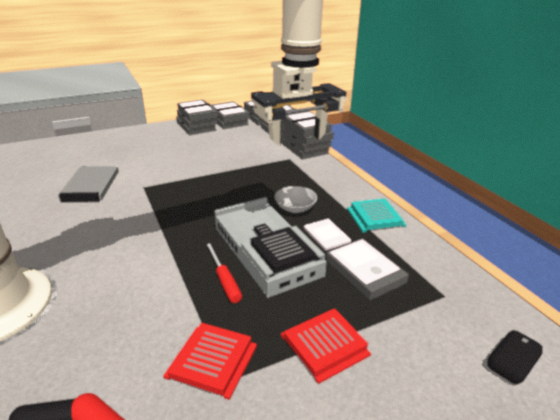

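View pics/wrist0.png

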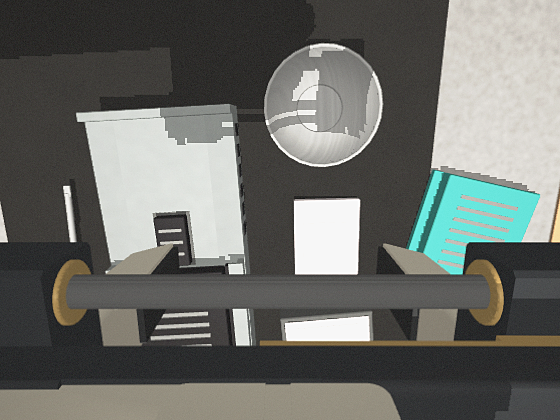

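The scene picture shows four cover-like shapes: black in the grey enclosure at (252,233), red at (142,247), red at (187,306) and teal at (380,283). I choose the black one, with its tab at about (272,207). Next is a close crop to check it.

```bash
python3 - <<'E'
import cv2
a=cv2.imread("pics/scene0.png")[150:285,195:335]; cv2.imwrite("pics/sc_crop.png",cv2.resize(a,None,fx=4.4,fy=4.4,interpolation=cv2.INTER_CUBIC))
a=cv2.imread("pics/side0.png")[190:300,200:335]; cv2.imwrite("pics/si_crop.png",cv2.resize(a,None,fx=5,fy=5,interpolation=cv2.INTER_CUBIC))
E
```

```text
(no output)
```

View pics/sc_crop.png

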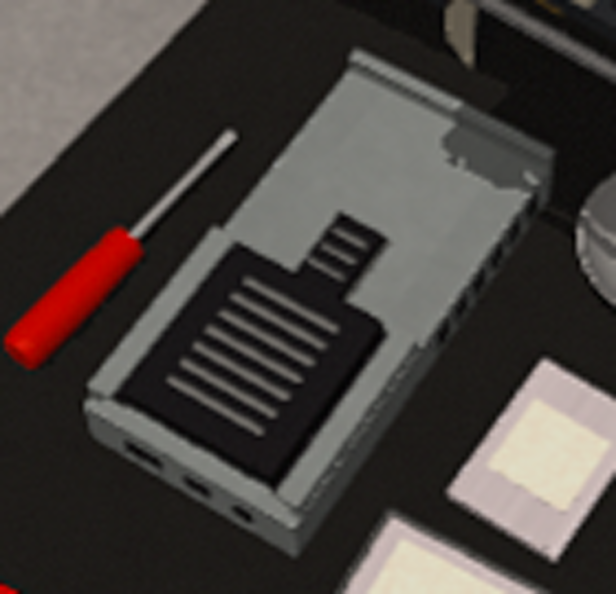

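View pics/si_crop.png

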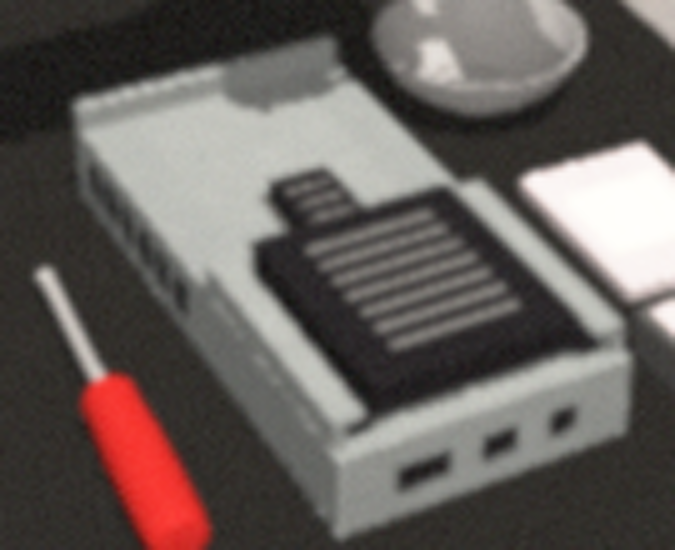

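The crop confirms the choice: black cover seated in the grey enclosure, with the black tab at its far end, which is the +y end with the stop ridge. I'll cast rays for the corners at their known heights and fit the planar pose from both views.

```bash
cat > h.py <<'E'
import numpy as np, cv2
from scipy.spatial.transform import Rotation as R
def rays(c,uv):
    f=210/np.tan(np.radians(c['vfov'])/2)
    K=np.array([[f,0,c['cx']],[0,f,c['cy']],[0,0,1]])
    p=cv2.undistortPoints(np.array(uv,float).reshape(-1,1,2),K,c['dist_coeffs']).reshape(-1,2)
    return R.from_quat(c['attitude']).apply(np.c_[p,np.ones(len(p))])
def onplane(c,uv,z):
    d=rays(c,uv); t=(np.array(z)-c['eye'][2])/d[:,2]
    return c['eye']+d*t[:,None]
def fit(L,W):
    mL,mW=L.mean(0),W.mean(0); a=L-mL;b=W-mW
    th=np.arctan2((a[:,0]*b[:,1]-a[:,1]*b[:,0]).sum(),(a*b).sum())
    M=np.array([[np.cos(th),-np.sin(th)],[np.sin(th),np.cos(th)]])
    t=mW-M@mL
    return th,t,W-(L@M.T+t)
E
python3 - <<'E'
from h import *
from bench import viewer
S=[((355,50),(-68,208,52)),((553,152),(68,208,52)),((88,403),(-68,-65,40)),((298,527),(68,-65,40)),
((215,228),(-68,59,53)),((90,387),(-68,-59,53)),((232,243),(-48,55,62)),((385,330),(48,55,62)),((277,487),(48,-55,62)),((118,400),(-48,-55,62))]
D=[((75,103),(-68,208,52)),((335,38),(68,208,52)),((333,455),(-68,-65,40)),((630,350),(68,-65,40)),
((207,275),(-68,59,53)),((345,430),(-68,-59,53)),((255,240),(-48,55,62)),((440,188),(48,55,62)),((590,345),(48,-55,62)),((370,410),(-48,-55,62))]
allL=[];allW=[]
for n,P,s,o in(("scene",S,4.4,(195,150)),("side",D,5,(200,190))):
    c=viewer.get_calibration(n)
    uv=(np.array([p[0] for p in P])+.5)/s-.5+np.array(o); L=np.array([p[1] for p in P])/1000.
    W=onplane(c,uv,L[:,2])
    th,t,r=fit(L[:,:2],W[:,:2]); print(n,np.degrees(th),t,"\n",(r*1000).round(1))
    allL.append(L);allW.append(W)
L=np.vstack(allL);W=np.vstack(allW); th,t,r=fit(L[:,:2],W[:,:2]); print(np.degrees(th),t,(r*1000).std(0))
E
```

```text
scene 3.670853732628583 [ 0.55401878 -0.13442137] 
 [[-0.3 -0.1]
 [-0.8 -1.3]
 [-0.9  4.2]
 [-1.3  3.1]
 [-0.2  1.9]
 [-0.2  2. ]
 [-2.8 -1.7]
 [ 2.1 -3.3]
 [ 3.5 -1.2]
 [ 0.9 -3.6]]
side 2.723091226821175 [ 0.55078099 -0.13888911] 
 [[  0.    1.7]
 [  0.4   0. ]
 [  1.8   8.7]
 [  3.1   9.8]
 [ -0.2  -3.3]
 [  6.1   0.3]
 [  2.8   2.9]
 [ -4.7   0.7]
 [ -4.8 -13.1]
 [ -4.6  -7.7]]
3.196866704453971 [ 0.55240035 -0.13665622] [3.2268543  5.39135233]
```

```bash
python3 - <<'E'
from h import *
from bench import viewer
S=[((355,50),(-68,208,52)),((553,152),(68,208,52)),
((215,228),(-68,59,53)),((90,387),(-68,-59,53)),((232,243),(-48,55,62)),((385,330),(48,55,62)),((277,487),(48,-55,42)),((118,400),(-48,-55,42))]
D=[((75,103),(-68,208,52)),((335,38),(68,208,52)),
((207,275),(-68,59,53)),((345,430),(-68,-59,53)),((255,240),(-48,55,62)),((440,188),(48,55,62)),((590,345),(48,-55,42)),((370,410),(-48,-55,42))]
allL=[];allW=[]
for n,P,s,o in(("scene",S,4.4,(195,150)),("side",D,5,(200,190))):
    c=viewer.get_calibration(n)
    uv=(np.array([p[0] for p in P])+.5)/s-.5+np.array(o); L=np.array([p[1] for p in P])/1000.
    W=onplane(c,uv,L[:,2])
    th,t,r=fit(L[:,:2],W[:,:2]); print(n,np.degrees(th),t,"\n",(r*1000).round(1))
    allL.append(L);allW.append(W)
L=np.vstack(allL);W=np.vstack(allW); th,t,r=fit(L[:,:2],W[:,:2]); print(np.degrees(th),t,(r*1000).std(0))
# tab centre, via black tab in both crops, ray crossing
E
```

```text
scene 3.102823679688639 [ 0.55196558 -0.13385048] 
 [[-0.2 -1.5]
 [-0.8 -1.3]
 [ 1.3  0.7]
 [ 2.4  0.8]
 [-1.3 -2.7]
 [ 3.5 -3.5]
 [-0.1  5.5]
 [-4.8  2. ]]
side 4.001940050175822 [ 0.5542567 -0.1353825] 
 [[ 1.1 -0.1]
 [ 1.7 -4.7]
 [-2.4 -5.2]
 [ 1.2 -1.8]
 [ 0.5  0.6]
 [-6.9 -3.8]
 [ 4.2  3.8]
 [ 0.6 11.3]]
3.550101260024112 [ 0.55310974 -0.13461886] [3.04066458 4.17120037]
```

Both views agree to a few mm: origin at about (0.553, -0.135), yaw about 3.5°. I'll shut the jaws and take one wrist view above the enclosure to refine this.

```bash
python3 - <<'E'
from h import *
from bench import manip, effector, viewer
q=(R.from_euler('z',3.5,degrees=True)*R.from_quat([1,0,0,0])).as_quat()
effector.close(10)
manip.move_pose([0.556,-0.17,0.22],q)
c=viewer.get_calibration("wrist"); im=viewer.get_image("wrist"); np.save("wc.npy",c,allow_pickle=True)
cv2.imwrite("pics/wrist1.png",im[:,:,::-1]); print(manip.current_clock(),manip.current_force(),manip.current_finger_gap())
cv2.imwrite("pics/wrist1b.png",cv2.resize(im[:,:,::-1],(800,600)))
E
```

```text
2.4333 [-0.04465162  0.19052172  0.21467481] 0.000275390044369404
```

View pics/wrist1b.png

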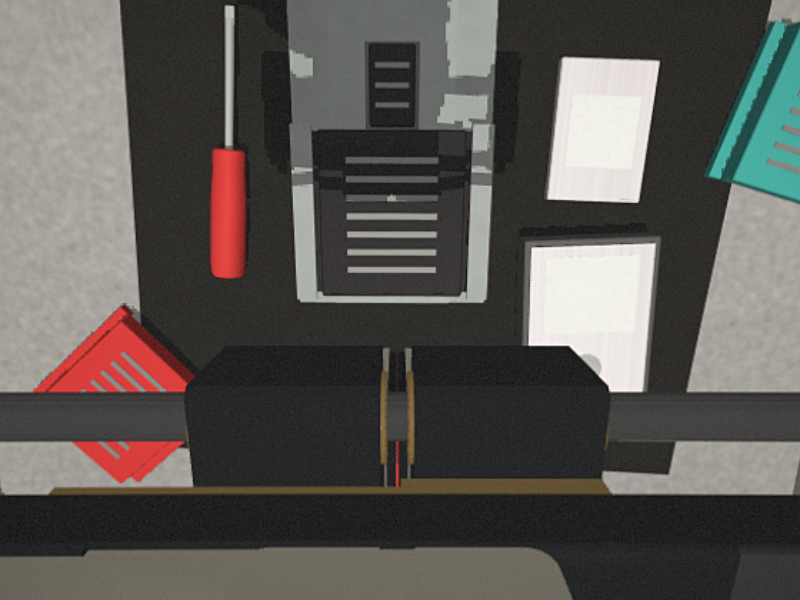

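The wrist view shows the tab at display pixels (366–420, 42–128) and the cover top at (313–468, 129–296). The screwdriver is to the left and the drives to the right, all clear of the path.

```bash
python3 - <<'E'
from h import *
c=np.load("wc.npy",allow_pickle=True).item()
P=[((366,42),(-15,108,51)),((420,42),(15,108,51)),((313,129),(-48,55,62)),((468,130),(48,55,62)),((466,296),(48,-55,62)),((318,293),(-48,-55,62)),
((298,301),(-68,-59,53)),((486,301),(68,-59,53)),((290,124),(-68,59,53)),((494,124),(68,59,53))]
uv=(np.array([p[0] for p in P])+.5)*.7-.5; L=np.array([p[1] for p in P])/1000.
W=onplane(c,uv,L[:,2]); print((W*1000).round(1))
th,t,r=fit(L[:,:2],W[:,:2]); print(np.degrees(th),t,"\n",(r*1000).round(1))
a=cv2.imread("pics/wrist1.png")[15:220,190:360]; cv2.imwrite("pics/w1c.png",cv2.resize(a,None,fx=2.9,fy=2.9,interpolation=cv2.INTER_CUBIC))
E
```

```text
[[ 528.7  -24.5   51. ]
 [ 562.9  -22.3   51. ]
 [ 498.   -79.7   62. ]
 [ 597.1  -74.1   62. ]
 [ 606.2 -183.1   62. ]
 [ 503.8 -187.3   62. ]
 [ 488.5 -196.3   53. ]
 [ 622.2 -188.    53. ]
 [ 481.5  -77.    53. ]
 [ 614.8  -68.6   53. ]]
3.366830810265522 [ 0.55164441 -0.13164556] 
 [[-1.6  0.3]
 [ 2.6  0.6]
 [-2.5 -0.1]
 [ 0.7 -0.2]
 [ 3.4  0.6]
 [-3.1  2. ]
 [ 1.3 -1.7]
 [-0.8 -1.4]
 [ 1.2 -0.2]
 [-1.2  0.1]]
```

View pics/w1c.png

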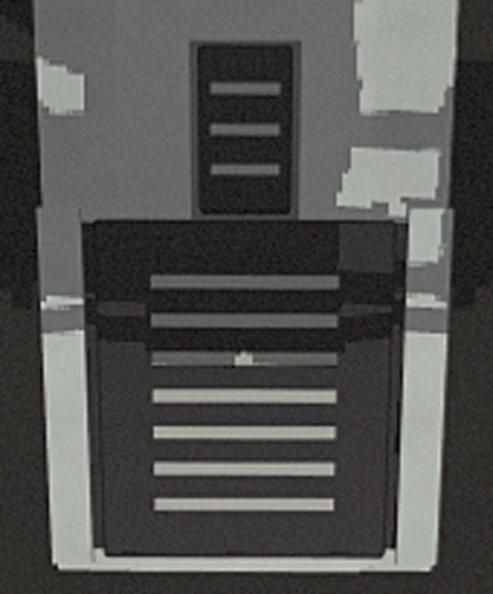

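Enclosure origin is (0.552, -0.132) with yaw 3.37°, residuals under 4 mm. Now I'll press the tab in guarded steps.

```bash
cat >> h.py <<'E'
TH=np.radians(3.37); O=np.array([0.5518,-0.1322,0])
Q=(R.from_euler('z',TH)*R.from_quat([1,0,0,0])).as_quat()
def w(x,y,z): return (O+R.from_euler('z',TH).apply([x,y,z])).tolist()
def loc(p): return R.from_euler('z',-TH).apply(np.array(p)-O)
E
python3 - <<'E'
from h import *
from bench import manip, effector, viewer
manip.move_pose(w(0,84,0)[:0] or w(0,.084,.12),Q)
manip.servo_line(w(0,.084,.060),vel=.1)
f0=np.array(manip.current_force()); print(f0)
z=.056
while z>.034:
    manip.servo_line(w(0,.084,z),vel=.04)
    f=np.array(manip.current_force())-f0; p=loc(manip.current_tool_pos())
    print(round(z,4),(p*1000).round(1),f.round(1))
    if f[2]>18: break
    z-=.002
print(manip.current_clock())
E
```

```text
[ 0.02135343 -0.52866766  0.36871958]
0.056 [ 0.2 84.  56.3] [0.3 0.6 0.4]
0.054 [-0. 84. 54.] [-0.3 -0.1 -0.2]
0.052 [-0.1 84.  51.8] [-0.6  0.7 -2.1]
0.05 [-0.1 84.  49.8] [ 0.3  0.1 -0.9]
0.048 [-0.2 84.  47.8] [ 0.3  0.8 -0.3]
0.046 [-0.1 84.  45.8] [-0.4  1.  -0.6]
0.044 [-0.1 84.  43.9] [ 0.1 -0.4 -1.2]
0.042 [-0.1 84.  41.8] [-0.6  0.5  0.7]
0.04 [-0.1 84.  39.8] [ 0.7  0.8 -0.4]
0.038 [-0.1 84.  37.9] [-0.3  1.3 -0.3]
0.036 [-0.1 84.1 35.8] [-0.2  0.7  0.1]
6.6083
```

No contact force was felt even at z = 36 mm, which disagrees with the model. I'll look before going further.

```bash
python3 - <<'E'
from h import *
from bench import manip, effector, viewer
print(manip.current_tool_pos(), manip.current_force(), manip.current_finger_gap(), manip.current_tau())
ims=[viewer.get_image(n) for n in("scene","side","wrist")]
a=ims[0][130:290,190:350];b=ims[1][150:300,190:350]
cv2.imwrite("pics/p1.png",cv2.resize(np.hstack([a[:150],b]),None,fx=2.5,fy=2.5,interpolation=cv2.INTER_CUBIC)[:,:,::-1])
cv2.imwrite("pics/p1w.png",ims[2][:,:,::-1])
E
```

```text
[ 0.54672109 -0.04829629  0.03583769] [-0.16040758  0.15241398  0.51848257] 2.8409716861989764e-05 [-1.85097524e-03 -5.07933712e+01 -5.43502003e+00 -2.03624672e+01
 -4.18951618e-02  1.17168800e-02 -5.82125096e-03]
```

View pics/p1.png

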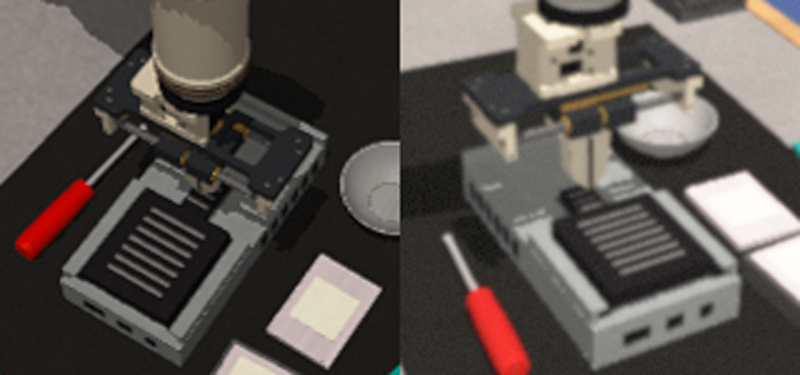

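View pics/p1w.png

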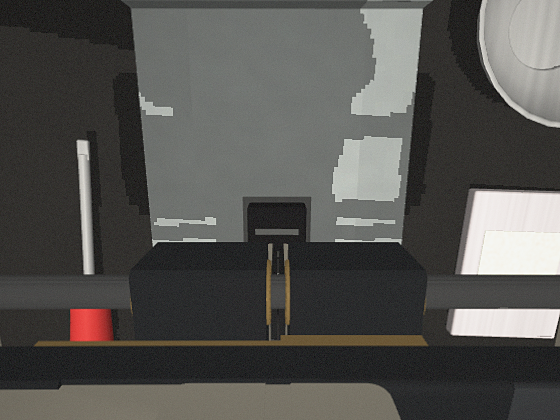

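```bash
cat >> h.py <<'E'
def proj(c,P):
    f=210/np.tan(np.radians(c['vfov'])/2)
    K=np.array([[f,0,c['cx']],[0,f,c['cy']],[0,0,1]])
    X=R.from_quat(c['attitude']).inv().apply(np.atleast_2d(P)-c['eye'])
    return cv2.projectPoints(X,np.zeros(3),np.zeros(3),K,c['dist_coeffs'])[0].reshape(-1,2)
E
python3 - <<'E'
from h import *
from bench import manip, effector, viewer
T=manip.current_tool_pos(); out=[]
for n in("scene","side"):
    c=viewer.get_calibration(n); im=viewer.get_image(n)[:,:,::-1]
    uv=proj(c,[T,w(0,.083,.052),w(0,.058,.052),w(0,.108,.042),w(0,.2,.052)]); print(n,uv.round(1))
    u,v=uv[0].astype(int); x0,y0=u-40,v-40
    b=cv2.resize(im[y0:y0+80,x0:x0+80],None,fx=5,fy=5,interpolation=cv2.INTER_CUBIC)
    p=((uv[0]-[x0,y0]+.5)*5).astype(int); cv2.drawMarker(b,tuple(map(int,p)),(0,255,0),0,10); out.append(b)
cv2.imwrite("pics/p2.png",np.hstack(out))
E
```

```text
scene [[271.9 209.7]
 [271.6 206.7]
 [266.  214.1]
 [277.1 201.5]
 [296.3 173.7]]
side [[263.1 234. ]
 [263.2 228.3]
 [268.5 234.1]
 [258.3 226.4]
 [241.2 204.1]]
```

View pics/p2.png

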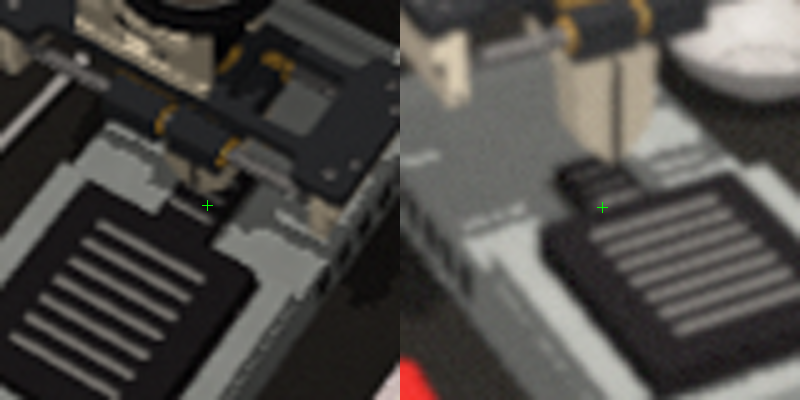

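```bash
python3 - <<'E'
from h import *
from bench import manip, viewer
from scipy.optimize import least_squares
cs=[viewer.get_calibration(n) for n in("scene","side")]
T=np.array(manip.current_tool_pos())
def tri(uvs):
    r=least_squares(lambda X:np.r_[[ (proj(c,X)[0]-u) for c,u in zip(cs,uvs)]].ravel(),T); return r.x,r.fun
for s in ((272.0,206.5),(272.5,208.5),(271,205)):
    X,f=tri([s,(266,226.8)]); print((X*1000).round(1),f.round(1),(loc(X)*1000).round(1))
out=[]
for n,x0,y0 in(("scene",250,185),("side",245,195)):
    im=viewer.get_image(n)[:,:,::-1]
    out.append(cv2.resize(im[y0:y0+45,x0:x0+45],None,fx=8.8,fy=8.8,interpolation=cv2.INTER_CUBIC))
cv2.imwrite("pics/p3.png",np.hstack(out))
E
```

```text
[551.  -52.7  58. ] [ 0.1  0.7 -0.5 -0.4] [ 3.9 79.4 58. ]
[552.6 -53.4  56.3] [-0.  -0.4  0.3  0.2] [ 5.5 78.7 56.3]
[549.1 -53.8  60.5] [ 0.1  1.5 -1.1 -0.9] [ 1.9 78.5 60.5]
```

View pics/p3.png

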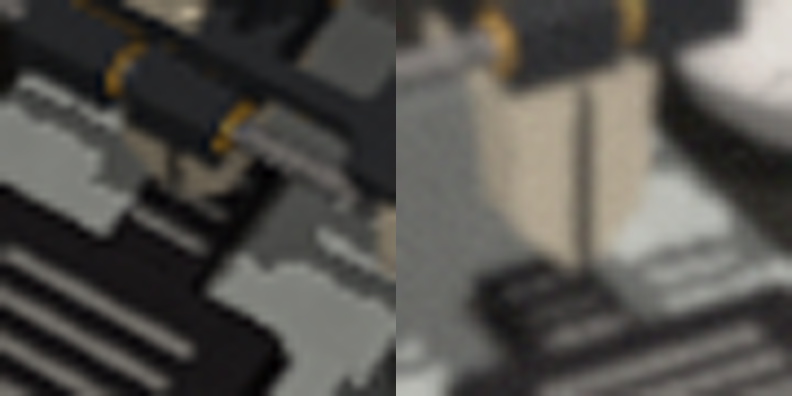

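Triangulation from the two views puts the real fingertip at z ≈ 57 mm while the TCP reads 36 mm. So the shut tips end about 20 mm short of the reported TCP, and nothing has been touched. I'll continue down on force.

```bash
python3 - <<'E'
from h import *
from bench import manip, effector, viewer
f0=np.mean([manip.current_force() for _ in range(5)],0)
z=.035
while z>.012:
    manip.servo_line(w(0,.083,z),vel=.03)
    F=[]
    for _ in range(3): F.append(manip.current_force()); manip.sleep(.01)
    f=np.mean(F,0)-f0; p=loc(manip.current_tool_pos())
    print(round(z,4),(p*1000).round(1),f.round(1))
    if f[2]>14: break
    z-=.001
print(manip.current_clock())
for n,x0,y0 in(("side",225,175),):
    im=viewer.get_image(n)[:,:,::-1]
    cv2.imwrite("pics/p4.png",cv2.resize(im[y0:y0+90,x0:x0+90],None,fx=6,fy=6,interpolation=cv2.INTER_CUBIC))
E
```

```text
0.035 [-0.1 82.9 34.9] [-0.7 -0.6  0.4]
0.034 [-0.  83.1 34. ] [-0.7 -0.4  0.7]
0.033 [-0.1 83.  32.9] [-0.9  0.2  1. ]
0.032 [-0.  83.  31.9] [-0.9 -0.5  0.5]
0.031 [-0.1 83.  30.9] [-0.3 -0.8  0.8]
0.03 [-0.1 83.  29.9] [-0.9 -0.3 -0.2]
0.029 [-0.1 83.  28.9] [-0.7 -0.2  0.2]
0.028 [-0.1 83.  27.9] [-0.6  0.   0.1]
0.027 [-0. 83. 27.] [-0.6 -0.7  0.3]
0.026 [-0.  83.  25.9] [-1.4 -0.1  0.1]
0.025 [-0.1 83.  25. ] [-0.5 -0.6  0.2]
0.024 [-0.1 83.  23.9] [-0.7 -0.5  0.5]
0.023 [-0.1 83.  22.9] [-1.3 -0.1  0.2]
0.022 [-0.1 83.  21.9] [-0.6 -0.8  0.6]
0.021 [-0.1 83.  20.9] [-0.5  0.1  0.5]
0.02 [-0.1 83.  19.9] [-0.7 -0.2  0.6]
0.019 [-0. 83. 19.] [-0.9 -0.5 -0.1]
0.018 [-0.1 83.  17.9] [-0.5 -0.   0.1]
0.017 [ 0.2 83.  17. ] [ 0.4 -0.1  0.8]
0.016 [ 0.1 83.  16.1] [-0.7 -0.   2.6]
0.015 [ 0.1 83.  15.1] [-0.9 -0.5  3.3]
0.014 [ 0.1 83.  13.9] [-0.8 -0.1  2.4]
0.013 [ 0.1 83.  12.9] [-0.3 -0.   2.2]
13.2833
```

View pics/p4.png

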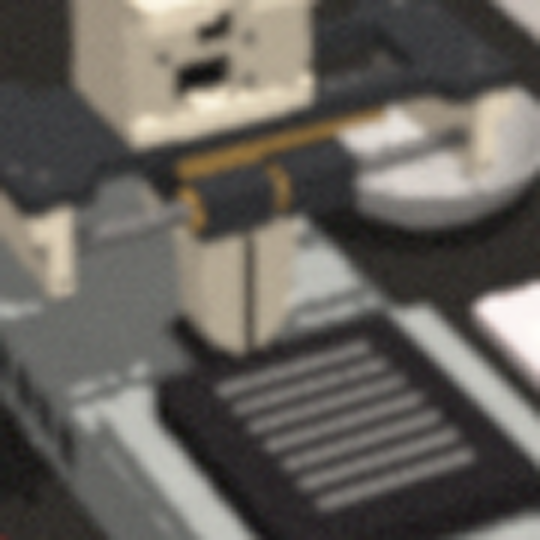

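Contact starts at a reading of about 16.5 mm, with a steady ~2.5 N, which fits the tab sliding. The shut tips therefore stop even further short than I estimated. I'll keep going to the hard stop.

```bash
python3 - <<'E'
from h import *
from bench import manip, effector, viewer
z=.012
while z>-.006:
    manip.servo_line(w(0,.083,z),vel=.03)
    F=[manip.current_force()]
    manip.sleep(.02);F.append(manip.current_force())
    f=np.mean(F,0); p=loc(manip.current_tool_pos())
    print(round(z,4),(p*1000).round(1),f.round(1))
    if f[2]>14: break
    z-=.001
print(manip.current_clock())
ims=[viewer.get_image(n)[:,:,::-1] for n in("scene","side")]
cv2.imwrite("pics/p5.png",cv2.resize(np.hstack([ims[0][150:260,220:330],ims[1][160:270,210:320]]),None,fx=3.6,fy=3.6,interpolation=cv2.INTER_CUBIC))
E
```

```text
0.012 [ 0.1 83.  12. ] [1.4 0.3 1.9]
0.011 [ 0.1 83.  10.9] [ 0.7 -0.4  2. ]
0.01 [ 0.1 83.   9.9] [ 1.  -0.1  2.1]
0.009 [ 0.1 83.   9. ] [ 2.1 -0.   1.9]
0.008 [ 0.1 83.   8.8] [-1.6 -0.7 10.8]
0.007 [ 0.2 83.   8.7] [-4.8  0.1 19.1]
14.9333
```

View pics/p5.png

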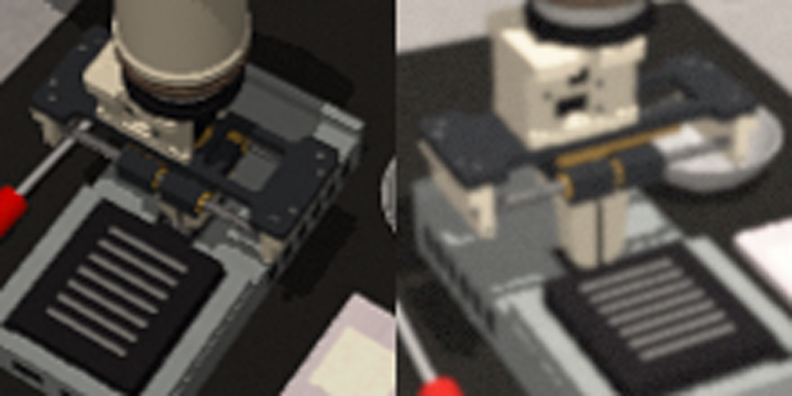

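The hard stop came at a reading of 8.8 mm after ~8 mm of travel at 2 N, so the tab should be fully in. The tip offset is then about 33 mm. I'll lift, go behind the cover's -y face, and check the tab in the wrist view.

```bash
python3 - <<'E'
from h import *
from bench import manip, effector, viewer
manip.servo_line(w(0,.083,.06),vel=.15)
manip.servo_line(w(0,-.095,.06),vel=.2)
print(manip.current_clock(), manip.current_force())
ims=[viewer.get_image(n)[:,:,::-1] for n in("scene","side","wrist")]
cv2.imwrite("pics/p6.png",cv2.resize(np.hstack([ims[0][150:280,205:335],ims[1][170:300,200:330]]),None,fx=3.07,fy=3.07,interpolation=cv2.INTER_CUBIC))
cv2.imwrite("pics/p6w.png",ims[2])
E
```

```text
16.575 [-0.05030447 -0.46153614 -0.11780424]
```

View pics/p6.png

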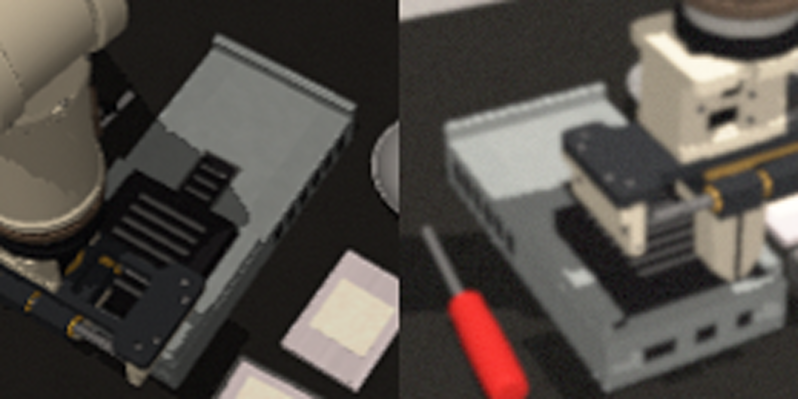

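View pics/p6w.png

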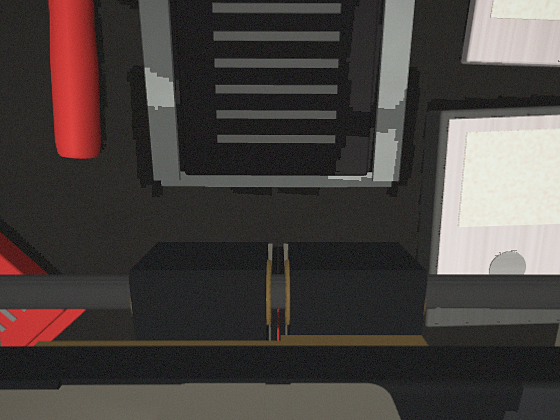

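The scene view shows the tab sunk flush and the cover still seated. I'll descend behind the face with the tip about 12 mm above the deck, then push until contact.

```bash
python3 - <<'E'
from h import *
from bench import manip, effector, viewer
manip.servo_line(w(0,-.095,.0185),vel=.1)
f0=np.array(manip.current_force()); print(f0.round(2))
y=-.085
while y<-.05:
    manip.servo_line(w(0,y,.0185),vel=.05)
    F=[manip.current_force()]
    manip.sleep(.02);F.append(manip.current_force())
    f=np.mean(F,0); print(round(y,4),f.round(1), round(loc(manip.current_tool_pos())[1]*1000,1))
    if f[1]<-1.2: break
    y+=.0025
print(manip.current_clock())
im=viewer.get_image("side")[:,:,::-1]; im2=viewer.get_image("scene")[:,:,::-1]
cv2.imwrite("pics/p7.png",cv2.resize(np.hstack([im2[150:280,205:335],im[180:310,220:350]]),None,fx=3.07,fy=3.07,interpolation=cv2.INTER_CUBIC))
E
```

```text
[ 0.48 -0.6   0.08]
-0.085 [-0.  -0.1 -0.4] -84.5
-0.0825 [-0.1 -0.2  0.6] -82.5
-0.08 [-0.1 -0.3 -0.2] -79.8
-0.0775 [0.3 0.3 0. ] -77.2
-0.075 [ 0.5  0.1 -1.1] -74.8
-0.0725 [ 0.1 -0.3 -0.2] -72.3
-0.07 [-0.1  0.2  0.3] -69.7
-0.0675 [ 1.  -0.4 -0. ] -67.3
-0.065 [ 0.2  0.  -0.3] -64.8
-0.0625 [-0.3 -0.2 -0.2] -62.3
-0.06 [-0.2  0.4 -0. ] -59.7
-0.0575 [ 0.6 -0.2  0.2] -57.1
-0.055 [-0.2  0.2  0.3] -54.6
-0.0525 [ 0.1 -0.2  0.3] -52.1
21.125
```

View pics/p7.png

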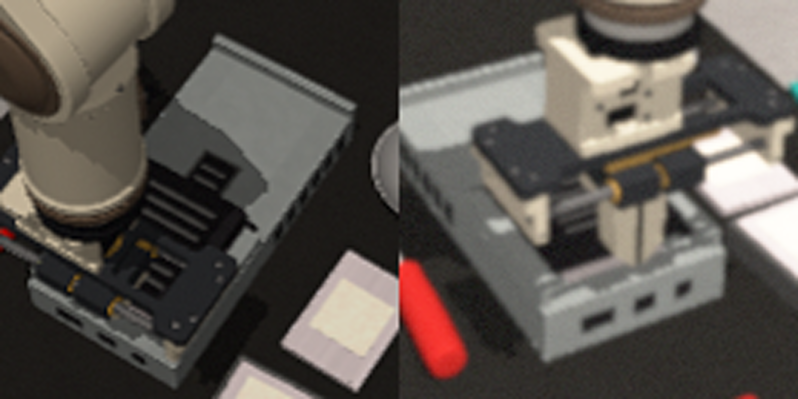

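The bay is opening behind the fingers, so the cover is already sliding, with a force near the noise level (under 1 N). I'll push on to about 120 mm and look.

```bash
python3 - <<'E'
from h import *
from bench import manip, effector, viewer
for y in (-.02,.02,.056):
    manip.servo_line(w(0,y,.0185),vel=.06)
    print(y,np.round(manip.current_force(),1),(loc(manip.current_tool_pos())*1000).round(1))
manip.sleep(.1)
print(manip.current_clock())
im=viewer.get_image("side")[:,:,::-1]; im2=viewer.get_image("scene")[:,:,::-1]
cv2.imwrite("pics/p8s.png",im2);cv2.imwrite("pics/p8d.png",im)
cv2.imwrite("pics/p8.png",cv2.resize(np.hstack([im2[150:280,205:335],im[180:310,205:335]]),None,fx=3.07,fy=3.07,interpolation=cv2.INTER_CUBIC))
E
```

```text
-0.02 [ 0.9 -0.1  0.4] [  0.1 -19.6  18.5]
0.02 [ 0.2  1.  -1.4] [ 0.1 20.1 18.5]
0.056 [ 0.  -0.8  0.6] [ 0.1 56.3 18.5]
23.5833
```

View pics/p8.png

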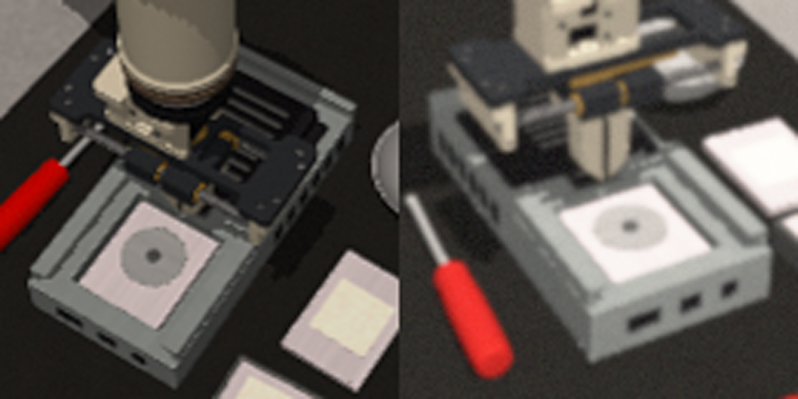

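The bay is open. I'll back the fingers off to the -y side and measure the slide.

```bash
python3 - <<'E'
from h import *
from bench import manip, effector, viewer
manip.servo_line(w(0,.03,.0185),vel=.1)
manip.servo_line(w(0,-.06,.16),vel=.25)
c=viewer.get_calibration("wrist"); im3=viewer.get_image("wrist")[:,:,::-1]; np.save("wc2.npy",c,allow_pickle=True)
im=viewer.get_image("side")[:,:,::-1]; im2=viewer.get_image("scene")[:,:,::-1]
print(manip.current_clock())
for n,i in(("s",im2),("d",im),("w",im3)): cv2.imwrite(f"pics/p9{n}.png",i)
cv2.imwrite("pics/p9.png",cv2.resize(np.hstack([im2[150:280,205:335],im[170:300,205:335]]),None,fx=3.07,fy=3.07,interpolation=cv2.INTER_CUBIC))
E
```

```text
25.0583
```

View pics/p9.png

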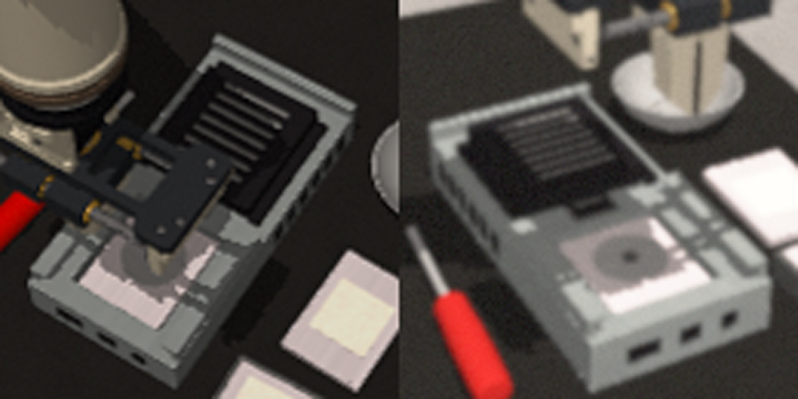

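View pics/p9w.png

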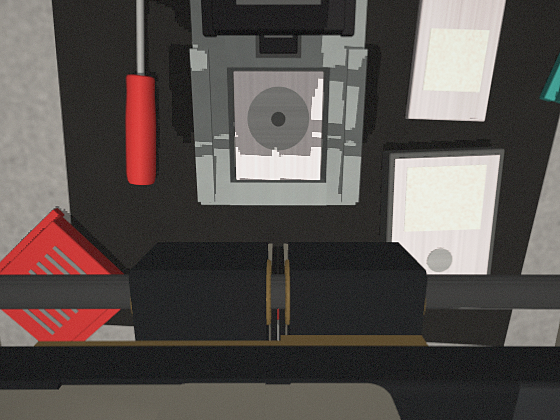

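```bash
python3 - <<'E'
from h import *
from bench import viewer
c=np.load("wc2.npy",allow_pickle=True).item()
pr=lambda n,W:print(n,[(loc(p)*1000).round(1).tolist()[:2] for p in W])
pr("cover -y edge z42",onplane(c,[(204,36),(355,36)],[.042]*2))
pr("bay (y -45..48), z40",onplane(c,[(230,69),(328,68),(327,181),(235,181)],[.04]*4))
pr("wall +y ends -> y=59",onplane(c,[(191,48),(368,46)],[.053]*2))
cs=viewer.get_calibration("scene")
u=lambda P,o:[((a+.5)/3.07-.5+o[0],(b+.5)/3.07-.5+o[1]) for a,b in P]
pr("scene top +y corners z62",onplane(cs,u([(222,65),(325,115)],(205,150)),[.062]*2))
cd=viewer.get_calibration("side")
pr("side bottom -y corners z42",onplane(cd,u([(515-399,216),(662-399,180)],(205,170)),[.042]*2))
pr("side top +y z62",onplane(cd,u([(467-399,128),(578-399,98)],(205,170)),[.062]*2))
a=cv2.imread("pics/p9w.png")[:110,180:380]; cv2.imwrite("pics/p10.png",cv2.resize(a,None,fx=4,fy=4,interpolation=cv2.INTER_CUBIC))
E
```

```text
cover -y edge z42 [[-58.3, 70.8], [59.2, 70.9]]
bay (y -45..48), z40 [[-39.1, 47.0], [39.3, 47.9], [41.8, -43.4], [-37.6, -43.5]]
wall +y ends -> y=59 [[-66.5, 60.2], [67.3, 61.8]]
scene top +y corners z62 [[-42.8, 175.0], [54.7, 177.7]]
side bottom -y corners z42 [[-53.6, 77.2], [60.7, 67.3]]
side top +y z62 [[-49.3, 170.8], [44.3, 171.1]]
```

View pics/p10.png

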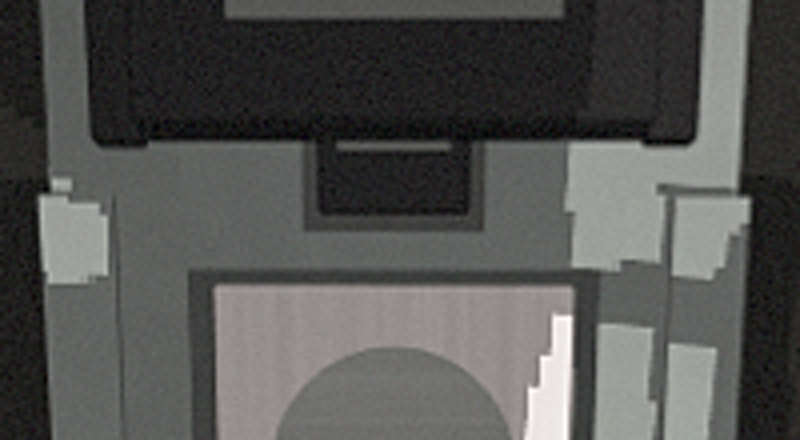

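The wrist view puts the cover's rear edge at y ≈ 71 mm, so the slide is about 126 mm (side +y corners say ~116), both within 106–155. The cover is flat, centred and over the sunk tab, the bay is fully open, and the gripper is clear.

```bash
python3 - <<'E'
from bench import manip
manip.hand_in(); print(manip.current_clock())
E
```

```text
the job is handed in; nothing more can be done
the job is handed in; nothing more can be done
```

I pressed the snap tab to its hard stop, then pushed the black cover along the deck with the shut fingertips. I backed the gripper off clear and handed the job in, a little after 25 s on the robot's clock; no verdict is reported.

**Last checks:**
- **Cover:** Its slide measured about 126 mm in the wrist view. The scene and side views gave 116–127 mm, all within the 106–155 mm limits. It lies flat, within about 6 mm of the centre line. No measured tilt angle was taken; I judged flatness by eye.
- **Tab:** It took about 2 N over some 8 mm of travel, then met a hard stop at 19 N. The cover slid over it without catching. Its depth was not measured directly.
- **Bay and loose things:** The drive bay is fully open. The loose things in view looked unmoved, but I judged that by eye and did not measure them.

**What disagreed:**
- **Fingertip position:** The shut fingertips ended about 33 mm above the reported TCP. My two-view estimate of that had been only 20 mm. I set the tip height from the tab's hard stop instead.
- **Push force:** The cover's sliding force stayed within the force noise, under 1 N against the stated 1–3 N. My contact check never triggered because of this, so I confirmed the slide from the pictures.

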